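Ring the records-room counter bell and hold up the supplies caddy for the clerk

TASK

Ring for the clerk: push the plunger of the counter bell right down and let it spring back up. Then take the loaded supplies caddy by its bar handle, lift it at least 10 cm clear of the counter and finish your program while still holding it there, level and still with all four things in it, ready to be taken over; don't put it down or let go. Keep it level all the way, and leave everything else on the counter where it stands.

Things in the scene. Friction and masses are not known exactly. Their poses are not given: they have to be found in the camera images.
- caddy: Grey plastic desk-supplies caddy: open tray 230 (its x) x 140 (its y) mm with walls 55 mm high and 4 mm thick, a cross of partitions as high as the walls making four pockets, and a bar handle along its x axis over the middle. Origin under the centre of the tray, z up; it stands on the counter at z = 0 with any yaw. Empty 0.3 kg (give or take a fifth), loaded about 0.55 to 0.8 kg.
- handle (a point): Middle of the caddy's bar handle, 124 mm above the caddy's underside. The bar is 130 mm long along the caddy's x, 22 mm wide along its y and 24 mm high, with flat upright sides. Two posts 18 mm long and 8 mm thick carry it, 56 mm either side of the middle; between them it is free underneath down to the partition's top (55 mm).
- staples: Cardboard carton of staples 80 x 40 x 50 mm, the heaviest thing in the caddy (0.16 kg, from 0.11 to 0.22), loose in its pocket about 57 mm from the middle towards the caddy's -x end, +y side. Origin under its centre.
- tape: Roll of sticky tape lying flat, 56 mm across, 19 mm high, 0.05 kg, loose in the caddy's +x, +y pocket. Origin under its centre.
- inkstamp: Black self-inking stamp standing up, 58 x 38 mm, 78 mm high, 0.10 kg, loose in the caddy's +x, -y pocket. Origin under its centre.
- clips: Flat cardboard box of paper clips 60 x 45 x 28 mm, 0.06 kg, loose in the caddy's -x, -y pocket. Origin under its centre.
- bell: Counter call bell, fixed to the counter: black round base 88 mm across, chromed dome 80 mm across and 46 mm high, with a small plunger standing up in the middle of its top. Origin under the centre of the base.
- plunger (a joint): Travel of the bell's plunger: 0 = up, 0.006 m = fully down. A spring pushes it back; it begins to move at about 1.2 N and takes about 4 N to reach the bottom.
- plunger_top (a point): Top of the bell's plunger, a steel cap 18 mm across; 64 mm above the counter when up, 58 mm when fully down, on the dome's axis (dome top at 46 mm).
- equipment: All the fixed equipment along the counter's edges, its origin on the counter at x = 0.6, y = 0: letter trays 211 mm high on the left (beyond y = 0.53), a parcel scale 52 mm high and binders 138 mm high on the right (beyond y = -0.46), envelopes, a label printer and a grey card cabinet up to 150 mm high at the far edge (beyond x = 0.86). Does not move.
- punch: Two-hole paper punch, 85 x 115 x 65 mm, origin under its centre. Bystander, loose.
- stapler: Black stapler, 145 mm long (its x), 38 mm wide, 62 mm high, beside the punch; origin under its centre. Bystander, loose.
- handstamp: Rubber stamp with turned wooden handle, block 32 x 52 mm, 74 mm high, beside the bell on the robot's side (about 100 mm from the bell's axis); origin under its centre. Bystander, loose.
- pencup: Dark round pen cup 72 mm across, 98 mm high, with pens up to 155 mm, towards the far side; origin under its centre. Bystander, loose.
- dispenser: Black tape dispenser 150 (its x) x 56 mm, 86 mm high, towards the far side; origin under its centre. Bystander, loose.
- clipcup: Small round paper-clip cup 60 mm across, 52 mm high, near the robot; origin under its centre. Bystander, loose.
- noteblock: Block of note paper 50 x 50 x 35 mm, near the robot; origin under its centre. Bystander, loose.

How it is judged:
By the outcome, as a careful person would: the job done as asked, in the order asked, and still so for the second after the job is handed in, while the arm keeps its last pose, push and grip.
It also fails if it takes over 53 s, if anything falls off the work surface, if the arm or the gripper's body presses on something with over 40 N, if the wrist force passes 120 N, or if a joint passes its speed limit or range.

ROBOT

A 7-joint arm with a two-finger parallel gripper is mounted at the origin on the work surface. World frame = base frame: x ahead of the robot, y to its left, z up, the work surface at z = 0. Lengths are in m, angles in rad, forces in N, time in s.
With the tool pointing down it reaches from about 0.4 to 0.85 m from the base axis. Payload 10.4 kg.
Tool frame: the origin (TCP) lies between the finger pads; the fingertips stand manip.tip_extent ahead of it and the grasp point (between the pads) lies 6 mm ahead of it (manip.tip_extent is the distance from the TCP to the fingertips, in m); z points along the fingers, y is the line along which they close (so a half turn about z gives the same grasp; the last joint's range is limited). The gripper opens to 85 mm and grips with 20 to 120 N. Pads are 22 mm wide; open, the fingers measure 114 mm over their backs; the gripper's body (76 mm by 85 mm) begins 54 mm behind the grasp point. The pads swing forward as they close: fully open they stand 13 mm farther back than shut.
Start: joints at [1.098, 0.332, -0.065, 1.46, 0.022, 1.35, -0.088], TCP at [0.272, -0.563, 0.256] pointing down, gripper open.
Joint ranges: [-2.6, 2.6], [-0.5, 2.12], [-1.47, 1.34], [0.16, 2.42], [-1.27, 4.41], [0.06, 2.06], [-2.6, 2.6]. Speed limits (rad/s): [2.22, 2.22, 2.79, 2.79, 3.14, 3.14, 3.14].

INTERFACE

Orientations are given as a unit quaternion [x, y, z, w].
In Python, from workcell import get_obs, optics, workorder, manip gives the robot as it stands.
- The arm moves only by the tool jog_arm, never from a script. Its argument "increments" is a list of rows, each a list of 7 numbers: the shift along the tool's x, y, z in m, then the turn, a rotation vector about the tool's x, y, z in rad, then the opening, from -1 (shut) to 1 (fully open). A call has 1 to 5 rows; each row is the pose to reach, as a shift and turn from the pose commanded when the call began, along the tool's axes at that moment; what a row does not reach only later rows make up. A row lasts 1/12 s, in which the tool goes at most 41.7 mm and 7.16 degrees, less where a joint would pass 70% of its speed; a pose out of reach is approached as far as the arm can. A call with a gripper value outside its range is refused whole. The fingers move at their own pace and stop on an object; "grip_force" is the grip in N (left out, the last holds). Time passes only in rows, so rows that repeat a pose let the fingers close. It gives the time, the measured TCP pose, the force, the opening and the grip force at its end, in the units of the state.
- get_obs(): the state, without advancing time (a new reading comes with each control period).
- optics.camera(name): name is "side" or "top" or "wrist"; returns a dict with "color" (400x640x3 uint8, red, green, blue), "depth" (400x640 float32, m along the optical axis (not along the pixel's ray), 0 where there is no reading), "K" (3x3 intrinsics, pixels), "R" (3x3) and "t" (3): a world point X has camera coordinates R X + t. Camera axes: x right, y down, z forward; pixel columns grow to the right and rows downward; lengths in m; the calibration is good to about 2 mm. A picture is of the moment at which its call begins.
- workorder.hand_in(): hands the job in; it is judged then, once.
The state is a dict: "clock": time; "joint_pos": joint angles; "joint_velocities": joint speeds; "tau": joint torques, N m; "position": TCP position; "ee_rot": TCP orientation; "ft_force": force on the tool from outside, world axes, zero at the start; "torque": the same for the moment, N m; "grip_width": opening from 0.0 (shut) to 1.0 (fully open); "grasp_force": force on a finger pad.
Only numpy, scipy, OpenCV 4.12 (cv2) and the standard library are available. Lean on these libraries where they do the work, as an engineer would, in place of code of your own. Each camera call takes 0.05 s, during which the arm holds its last target. There are 200 camera calls.

## Working session

There is one attempt and no reset: what is moved stays moved. The work goes in short steps, Python scripts to look and compute and a tool call to move; the robot and the scene stay as the last step left them, time stands still between calls to the robot, and variables do not carry over. Pictures are saved under pics/ and viewed, at most 10 in all, crops included, and the job is handed in when it is done.

Besides the shell and the picture viewer there is one more tool, called after "Request:" in YAML: its name, and indented under it one key for each argument. jog_arm: Moves the arm, as the interface text tells. Its arguments: {"type":"object","properties":{"increments":{"type":"array"},"grip_force":{"type":"number"}},"required":["increments"]}

```bash
mkdir -p pics
cat > h.py <<'E'
import numpy as np,cv2
from workcell import get_obs, optics, workorder, manip
def cloud(c):
    d=c["depth"];v,u=np.mgrid[:400,:640];K=c["K"]
    P=np.stack([(u-K[0,2])/K[0,0]*d,(v-K[1,2])/K[1,1]*d,d],-1)
    return (P-c["t"])@c["R"]
E
python3 - <<'E'
from h import *
o=get_obs();print(o,manip.tip_extent)
a=[]
for n in("top","side"):
    c=optics.camera(n);np.savez(n,**c);a.append(c["color"][:,:,::-1])
    print(n,(-c["R"].T@c["t"]).round(3))
    cv2.imwrite(f"pics/{n}.png",a[-1])
E
```

```text
{'clock': 0.0, 'joint_pos': array([ 1.09836973,  0.33288168, -0.06468958,  1.46098293,  0.02159064,
        1.34989045, -0.08849076]), 'joint_velocities': array([-0.00039891, -0.00125649,  0.00097528, -0.00177559,  0.000941  ,
       -0.00206075,  0.0002752 ]), 'tau': array([-2.04618715e-03, -6.25451803e+01,  4.78412106e-02, -3.91614962e+01,
        1.60972093e-02,  9.72226117e-03,  4.93899859e-05]), 'position': array([ 0.27159433, -0.56251019,  0.25548988]), 'ee_rot': array([ 9.74811044e-01,  2.23031143e-01, -1.94397222e-04, -7.07447663e-04]), 'ft_force': array([ 0.97233795, -0.35026904, -0.12760961]), 'torque': array([-0.02126751, -0.01060844, -0.06431237]), 'grasp_force': 0.0, 'grip_width': 0.9947362696869033} 0.025
top [0.27  0.009 1.418]
side [0.439 0.773 0.692]
```

View pics/top.png

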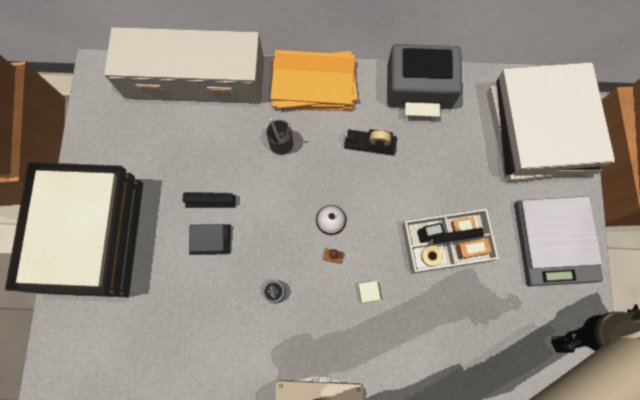

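View pics/side.png

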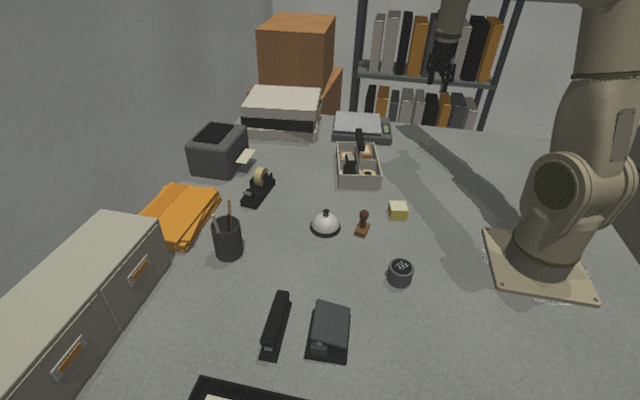

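The top picture shows the bell at about (331,218), the caddy at (451,240) with its bar from (425,239) to (482,233), and the tape at (432,256), so caddy +x points to world +y. The side picture shows the hand stamp at (362,222) beside the bell and nothing standing near the caddy.

Run:
```python
from h import *
from scipy.spatial.transform import Rotation as Ro
for n in("top","side"):
    c=dict(np.load(n+".npz"));P=cloud(c).reshape(-1,3)
    C=c["color"].reshape(-1,3)
    ok=(c["depth"].ravel()>0)
    box=ok&(P[:,0]>.3)&(P[:,0]<.6)&(P[:,1]<-.17)&(P[:,1]>-.46)
    H=P[box&(P[:,2]>.1)&(P[:,2]<.16)]
    r=cv2.minAreaRect(H[:,:2].astype(np.float32)*1000);print(n,"bar",len(H),r,np.percentile(H[:,2],[5,50,95]).round(4),H.mean(0))
    T=P[box&(P[:,2]>.045)&(P[:,2]<.062)];r=cv2.minAreaRect(T[:,:2].astype(np.float32)*1000);print("tray",len(T),r)
    b=ok&(P[:,0]>.35)&(P[:,0]<.65)&(abs(P[:,1])<.12)
    for lo,hi in((.008,.046),(.03,.046),(.052,.08)):
        B=P[b&(P[:,2]>lo)&(P[:,2]<hi)];B=B[np.hypot(*(B[:,:2]-np.median(B[:,:2],0)).T)<.06]
        print("bell",lo,len(B),B.mean(0).round(4),B.min(0).round(4),B.max(0).round(4))
    for x in (B if len(B)<15 else []):print(x.round(4))
o=get_obs();print(Ro.from_quat(o["ee_rot"]).as_matrix().round(4))
```

```text
top bar 468 ((502.8694152832031, -343.6557922363281), (22.854711532592773, 130.85813903808594), 11.201458930969238) [0.1224 0.1355 0.1399] [ 0.50112894 -0.34146802  0.13448038]
tray 1068 ((503.09002685546875, -344.84271240234375), (141.00119018554688, 232.52957153320312), 11.206332206726074)
bell 0.008 576 [ 0.5493 -0.0162  0.0317] [ 0.5    -0.0639  0.0081] [0.5906 0.0263 0.0459]
bell 0.03 366 [ 0.5527 -0.0157  0.0382] [ 0.5198 -0.05    0.03  ] [0.5889 0.0176 0.0459]
bell 0.052 73 [ 0.4495 -0.025   0.0708] [ 0.4383 -0.0379  0.0566] [ 0.4618 -0.0133  0.0784]
side bar 184 ((506.111328125, -338.81170654296875), (22.58896827697754, 131.4476318359375), 11.703035354614258) [0.1094 0.1347 0.1376] [ 0.50389149 -0.32090744  0.13039945]
tray 525 ((505.8100891113281, -340.6549987792969), (140.5540313720703, 236.3346710205078), 11.219286918640137)
bell 0.008 489 [0.5545 0.006  0.0292] [ 0.5166 -0.0365  0.0081] [0.5939 0.032  0.046 ]
bell 0.03 258 [ 0.557  -0.0009  0.0382] [ 0.5261 -0.0365  0.03  ] [0.5922 0.0223 0.046 ]
bell 0.052 78 [ 0.4538 -0.0162  0.0666] [ 0.4411 -0.0297  0.0525] [ 0.4661 -0.0081  0.0759]
[[ 9.005e-01  4.348e-01 -6.000e-04]
 [ 4.348e-01 -9.005e-01  1.100e-03]
 [-1.000e-04 -1.300e-03 -1.000e+00]]
```

```bash
cat >> h.py <<'E'
from scipy.spatial.transform import Rotation as Ro
def inc(pos,yaw):
    "row to bring TCP to pos, pointing down, tool y at world angle yaw (deg)"
    o=get_obs();R=Ro.from_quat(o["ee_rot"]);a=np.deg2rad(yaw)
    y=np.array([np.cos(a),np.sin(a),0]);z=np.array([0,0,-1.]);x=np.cross(y,z)
    T=Ro.from_matrix(np.c_[x,y,z])
    s=R.inv().apply(np.array(pos)-o["position"]);r=(R.inv()*T).as_rotvec()
    print("pos",o["position"].round(4),"shift",s.round(4),"turn",r.round(4),"rows",np.linalg.norm(s)/.0417,np.linalg.norm(r)/.125, "F",o["ft_force"].round(2),"q",o["joint_pos"].round(2))
E
python3 - <<'E'
from h import *
from scipy.optimize import least_squares
for n in("top","side"):
    c=dict(np.load(n+".npz"));P=cloud(c).reshape(-1,3);P=P[c["depth"].ravel()>0]
    r=np.hypot(P[:,0]-.557,P[:,1]+.013)
    p=P[(r<.02)&(P[:,2]>.054)];print(n,"plunger",len(p),p.mean(0).round(4),p.min(0).round(4),p.max(0).round(4))
    D=P[(r<.05)&(P[:,2]>.015)&(P[:,2]<.045)]
    # spherical cap of 80 mm base, 46 mm top: ~R 40 ellipsoid
    f=lambda q:np.linalg.norm((D-[q[0],q[1],q[3]])/[1,1,1],axis=1)-q[2]
    s=least_squares(f,[.557,-.013,.04,.006],loss="soft_l1",f_scale=.002);print("dome",s.x.round(4),np.abs(s.fun).mean())
inc([.556,-.015,.2],11)
E
```

```text
top plunger 32 [ 0.5549 -0.0162  0.0628] [ 0.5475 -0.0238  0.0571] [ 0.5619 -0.0071  0.0712]
dome [ 0.5553 -0.0162  0.0409  0.0062] 0.0014696788578263398
side plunger 24 [ 0.5576 -0.011   0.0631] [ 0.55   -0.0239  0.0592] [ 0.5646 -0.0043  0.0663]
dome [ 0.5582 -0.0136  0.0408  0.0065] 0.0011722411217940428
pos [ 0.2716 -0.5626  0.2556] shift [ 0.4942 -0.3694  0.056 ] turn [-1.1000e-03 -8.0000e-04 -1.3129e+00] rows 14.856759406508958 10.503586448379592 F [ 0.2  -0.07 -0.58] q [ 1.1   0.33 -0.06  1.46  0.02  1.35 -0.09]
```

Request:
jog_arm:
  increments:
    - [0.031,-0.023,0,0,0,-0.085,-1]
    - [0.062,-0.046,0,0,0,-0.17,-1]
    - [0.093,-0.069,0,0,0,-0.255,-1]
    - [0.124,-0.092,0,0,0,-0.34,-1]
    - [0.155,-0.115,0,0,0,-0.425,-1]
  grip_force: 30

```text
clock: 0.52
position: [0.3617, -0.39, 0.256]
ee_rot: [0.905, 0.425, -0.0, -0.0]
ft_force: [-0.0, -1.0, 0.4]
grip_width: 0.299
grasp_force: 0.0
```

```bash
python3 -c "
from h import *
inc([.5568,-.0149,.2],11)"
```

```text
pos [ 0.3617 -0.39    0.256 ] shift [ 0.4133 -0.0891  0.056 ] turn [-5.000e-04  0.000e+00 -8.839e-01] rows 10.228315021600304 7.071158913309436 F [-0.02 -1.04  0.41] q [ 0.95  0.14 -0.23  1.7   0.03  1.31  0.02]
```

Request:
jog_arm:
  increments:
    - [0.038,-0.008,0,0,0,-0.085,-1]
    - [0.076,-0.016,0,0,0,-0.17,-1]
    - [0.114,-0.024,0,0,0,-0.255,-1]
    - [0.152,-0.032,0,0,0,-0.34,-1]
    - [0.19,-0.04,0,0,0,-0.425,-1]

```text
clock: 0.93
position: [0.4528, -0.2186, 0.2562]
ee_rot: [0.795, 0.607, -0.0, 0.0]
ft_force: [0.6, -0.2, 0.8]
grip_width: -0.003
grasp_force: 0.0
```

```bash
python3 -c "
from h import *
inc([.5568,-.0149,.15],11)"
```

```text
pos [ 0.4528 -0.2186  0.2562] shift [0.2239 0.0466 0.1062] turn [-1.000e-04  3.000e-04 -4.589e-01] rows 6.047471538582912 3.6712950266158746 F [ 0.56 -0.24  0.81] q [ 0.76  0.09 -0.42  1.76  0.04  1.3   0.06]
```

Request:
jog_arm:
  increments:
    - [0.038,0.008,0,0,0,-0.09,-1]
    - [0.076,0.016,0,0,0,-0.18,-1]
    - [0.114,0.024,0.01,0,0,-0.27,-1]
    - [0.15,0.032,0.02,0,0,-0.36,-1]
    - [0.185,0.039,0.03,0,0,-0.43,-1]

```text
clock: 1.35
position: [0.5401, -0.0507, 0.226]
ee_rot: [0.647, 0.763, 0.0, 0.0]
ft_force: [-0.8, -0.8, 0.8]
grip_width: -0.001
grasp_force: 0.0
```

Request:
jog_arm:
  increments:
    - [0,0,0,0,0,0,-1]
    - [0,0,0,0,0,0,-1]

```text
clock: 1.52
position: [0.5396, -0.0501, 0.2253]
ee_rot: [0.647, 0.762, -0.0, -0.001]
ft_force: [0.5, -0.4, -0.0]
grip_width: -0.001
grasp_force: 0.0
```

```bash
python3 -c "
from h import *
inc([.5568,-.0149,.12],11)"
```

```text
pos [ 0.5396 -0.0501  0.2253] shift [0.0318 0.0229 0.1053] turn [-0.0014 -0.0015 -0.0285] rows 2.6952896498651553 0.22868774572008752 F [ 0.52 -0.38 -0.03] q [ 0.53  0.22 -0.59  1.7   0.13  1.26  0.07]
```

Request:
jog_arm:
  increments:
    - [0.016,0.012,0.0,0,0,-0.02,-1]
    - [0.032,0.023,0.02,0,0,-0.028,-1]
    - [0.032,0.023,0.055,0,0,-0.028,-1]
    - [0.032,0.023,0.09,0,0,-0.028,-1]
    - [0.032,0.023,0.095,0,0,-0.028,-1]

```text
clock: 1.93
position: [0.5539, -0.0189, 0.126]
ee_rot: [0.639, 0.769, -0.003, -0.003]
ft_force: [-1.8, -0.6, -0.6]
grip_width: 0.001
grasp_force: 0.0
```

Run:
```python
from h import *
inc([.5568,-.0149,.090],11)
a=[optics.camera(n)["color"][:,:,::-1] for n in("wrist","side")]
s=cv2.resize(a[1][130:290,200:456],(640,400))
cv2.imwrite("pics/w1.png",cv2.resize(np.vstack([a[0],s]),(480,600)))
```

```text
pos [ 0.5539 -0.0189  0.126 ] shift [0.0033 0.0038 0.0359] turn [-0.0079 -0.0013 -0.0068] rows 0.8704625579983583 0.084057176237438 F [-1.78 -0.59 -0.58] q [ 0.45  0.36 -0.59  1.77  0.22  1.09 -0.03]
```

View pics/w1.png

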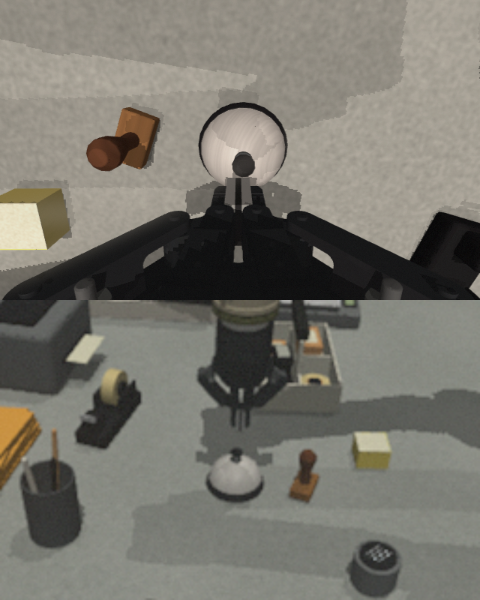

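The fingertips at (238,190) are shut just above the plunger at (243,163) in the wrist view, and the side view agrees. I'll let it settle and then correct.

Request:
jog_arm:
  increments:
    - [0,0,0,0,0,0,-1]
    - [0,0,0,0,0,0,-1]
    - [0,0,0,0,0,0,-1]

```text
clock: 2.28
position: [0.5583, -0.0177, 0.1334]
ee_rot: [0.638, 0.77, 0.001, 0.001]
ft_force: [-0.3, -0.1, 1.0]
grip_width: 0.0
grasp_force: 0.0
```

Run:
```python
from h import *
inc([.5568,-.0149,.092],11)
c=optics.camera("wrist");P=cloud(c);u=P[200:235,305:345].reshape(-1,3)
u=u[(u[:,2]>.056)&(u[:,2]<.072)&(np.hypot(u[:,0]-.557,u[:,1]+.015)<.02)]
print(len(u),u.mean(0),u.min(0),u.max(0))
```

```text
pos [ 0.5583 -0.0177  0.1334] shift [ 0.0031 -0.0011  0.0414] turn [ 0.003   0.0012 -0.0057] rows 0.9958322570264778 0.05233882327960663 F [-0.26 -0.1   0.98] q [ 0.45  0.35 -0.6   1.76  0.22  1.09 -0.03]
622 [ 0.55736365 -0.01497976  0.06364991] [ 0.54968548 -0.0246641   0.05935201] [ 0.56575227 -0.00680967  0.06604857]
```

Request:
jog_arm:
  increments:
    - [0.003,-0.001,0.015,0,0,0,-1]
    - [0.003,-0.001,0.03,0,0,0,-1]
    - [0.003,-0.001,0.038,0,0,0,-1]
    - [0.003,-0.001,0.04,0,0,0,-1]
    - [0.003,-0.001,0.04,0,0,0,-1]

```text
clock: 2.75
position: [0.5556, -0.0147, 0.0914]
ee_rot: [0.638, 0.77, -0.0, -0.0]
ft_force: [-0.6, -0.1, 0.1]
grip_width: 0.003
grasp_force: 0.0
```

Request:
jog_arm:
  increments:
    - [0,0,0.002,0,0,0,-1]
    - [0,0,0.004,0,0,0,-1]
    - [0,0,0.005,0,0,0,-1]
    - [0,0,0.005,0,0,0,-1]

```text
clock: 3.08
position: [0.5563, -0.0147, 0.0868]
ee_rot: [0.638, 0.77, 0.0, 0.001]
ft_force: [1.1, 0.0, 0.8]
grip_width: -0.001
grasp_force: 1.0
```

Request:
jog_arm:
  increments:
    - [0,0,0.001,0,0,0,-1]
    - [0,0,0.002,0,0,0,-1]
    - [0,0,0.003,0,0,0,-1]
    - [0,0,0.003,0,0,0,-1]

```text
clock: 3.42
position: [0.5561, -0.0146, 0.0835]
ee_rot: [0.638, 0.77, 0.0, 0.0]
ft_force: [3.1, -0.1, 2.8]
grip_width: -0.001
grasp_force: 1.8
```

Request:
jog_arm:
  increments:
    - [0,0,0.001,0,0,0,-1]
    - [0,0,0.002,0,0,0,-1]
    - [0,0,0.002,0,0,0,-1]

```text
clock: 3.67
position: [0.5563, -0.0146, 0.0828]
ee_rot: [0.638, 0.77, 0.0, 0.001]
ft_force: [-2.9, -0.7, 17.7]
grip_width: 0.002
grasp_force: 8.7
```

Request:
jog_arm:
  increments:
    - [0,0,0.001,0,0,0,-1]
    - [0,0,0.001,0,0,0,-1]

```text
clock: 3.83
position: [0.5564, -0.0146, 0.0826]
ee_rot: [0.638, 0.77, 0.0, 0.001]
ft_force: [-6.9, -1.1, 26.4]
grip_width: 0.002
grasp_force: 13.0
```

Bottomed out at 26 N. Retracting.

Request:
jog_arm:
  increments:
    - [0,0,-0.01,0,0,0,-1]
    - [0,0,-0.035,0,0,0,-1]
    - [0,0,-0.07,0,0,0,-1]
    - [0,0,-0.105,0,0,0,-1]
    - [0,0,-0.125,0,0,0,-1]

```text
clock: 4.25
position: [0.5559, -0.0143, 0.2084]
ee_rot: [0.638, 0.77, 0.0, 0.001]
ft_force: [1.3, -1.2, -0.5]
grip_width: 0.001
grasp_force: 0.0
```

Run:
```python
from h import *
t=np.deg2rad(11.2);ex=np.array([-np.sin(t),np.cos(t)])
g=np.array([.5045,-.342])-.006*ex;print(g)
inc([*g,.205],11.2)
c=optics.camera("wrist");P=cloud(c).reshape(-1,3)
P=P[(np.hypot(P[:,0]-.557,P[:,1]+.015)<.009)&(P[:,2]<.08)&(P[:,2]>.04)];print("plunger z",np.percentile(P[:,2],[50,90,97]))
```

```text
[ 0.50566541 -0.34788573]
pos [ 0.5559 -0.0143  0.2084] shift [-0.3184 -0.1115  0.0034] turn [ 0.0015  0.0005 -0.0081] rows 8.089516426041211 0.06626413906482415 F [ 1.25 -1.16 -0.47] q [ 0.47  0.27 -0.62  1.69  0.16  1.24  0.01]
plunger z [0.0634526  0.0647162  0.06536445]
```

Request:
jog_arm:
  increments:
    - [-0.035,-0.0123,-0.003,0,0,0,-1]
    - [-0.07,-0.0246,-0.006,0,0,0,-1]
    - [-0.105,-0.037,-0.006,0,0,0,0.2]
    - [-0.14,-0.049,-0.006,0,0,0,0.4]
    - [-0.175,-0.0613,-0.006,0,0,-0.008,0.6]

```text
clock: 4.72
position: [0.5267, -0.1994, 0.2105]
ee_rot: [0.635, 0.773, -0.0, -0.001]
ft_force: [1.0, -0.1, 0.2]
grip_width: 0.42
grasp_force: 0.0
```

Request:
jog_arm:
  increments:
    - [-0.035,-0.0123,0,0,0,0,0.6]
    - [-0.07,-0.0246,0,0,0,0,0.6]
    - [-0.105,-0.037,0,0,0,0,0.6]
    - [-0.135,-0.047,0,0,0,0,0.6]
    - [-0.14,-0.049,0,0,0,0,0.6]

```text
clock: 5.13
position: [0.5036, -0.3514, 0.2097]
ee_rot: [0.638, 0.77, -0.002, -0.001]
ft_force: [0.1, -0.7, 0.2]
grip_width: 0.802
grasp_force: 0.0
```

Request:
jog_arm:
  increments:
    - [0,0,0,0,0,0,0.6]
    - [0,0,0,0,0,0,0.6]
    - [0,0,0,0,0,0,0.6]

```text
clock: 5.38
position: [0.5075, -0.3428, 0.2109]
ee_rot: [0.634, 0.773, 0.0, -0.001]
ft_force: [0.1, 0.2, 0.2]
grip_width: 0.797
grasp_force: 0.0
```

Run:
```python
from h import *
c=optics.camera("wrist");P=cloud(c).reshape(-1,3);ok=c["depth"].ravel()>0
b=ok&(abs(P[:,0]-.505)<.06)&(abs(P[:,1]+.342)<.1)
H=P[b&(P[:,2]>.125)&(P[:,2]<.142)]
print(len(H),cv2.minAreaRect(H[:,:2].astype(np.float32)*1000),np.percentile(H[:,2],[5,50,95]))
inc([.5057,-.3479,.13],11.2)
cv2.imwrite("pics/w2.png",c["color"][:,:,::-1])
```

```text
7077 ((504.62530517578125, -344.7556457519531), (22.034996032714844, 129.11654663085938), 11.13666820526123) [0.13360259 0.13600842 0.13719491]
pos [ 0.5076 -0.3428  0.2112] shift [-0.0047 -0.0029  0.0812] turn [-0.     -0.0008  0.0022] rows 1.9510475625792403 0.018455893242023416 F [0.48 0.83 0.39] q [ 0.85  0.37 -0.42  1.54  0.15  1.27  0.61]
```

View pics/w2.png

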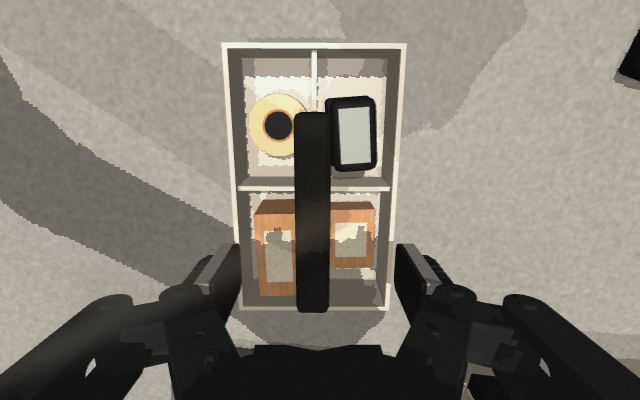

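The wrist view shows the bar upright in the picture, (312,112) to (312,312), midway between the open fingers, with all four things in their pockets. Descending.

Request:
jog_arm:
  increments:
    - [-0.0075,-0.0035,0.01,0,0,0.002,0.6]
    - [-0.0075,-0.0035,0.035,0,0,0.002,0.6]
    - [-0.0075,-0.0035,0.06,0,0,0.002,0.6]
    - [-0.0075,-0.0035,0.076,0,0,0.002,0.6]
    - [-0.0075,-0.0035,0.081,0,0,0.002,0.6]

```text
clock: 5.85
position: [0.5036, -0.3517, 0.1267]
ee_rot: [0.635, 0.772, -0.0, -0.002]
ft_force: [-0.8, 0.4, -1.0]
grip_width: 0.798
grasp_force: 0.0
```

Request:
jog_arm:
  increments:
    - [0,0,0,0,0,0,0.6]
    - [0,0,0,0,0,0,0.6]
    - [0,0,0,0,0,0,0.6]

```text
clock: 6.1
position: [0.5058, -0.3531, 0.1317]
ee_rot: [0.636, 0.772, 0.0, 0.001]
ft_force: [0.8, 0.1, 0.3]
grip_width: 0.805
grasp_force: 0.0
```

```bash
python3 -c "
from h import *
inc([.5058,-.3507,.13],11.2)"
```

```text
pos [ 0.5058 -0.3531  0.1317] shift [0.0024 0.0005 0.0017] turn [ 0.0015  0.0015 -0.0022] rows 0.07142929397979364 0.024755712685261316 F [0.82 0.12 0.32] q [ 0.86  0.44 -0.41  1.61  0.19  1.13  0.6 ]
```

Request:
jog_arm:
  increments:
    - [0.002,0,0.002,0,0,0,0.3]
    - [0.002,0,0.002,0,0,0,0.0]
    - [0.002,0,0.002,0,0,0,-0.3]
    - [0.002,0,0.002,0,0,0,-0.45]
    - [0.002,0,0.002,0,0,0,-0.6]
  grip_force: 30

```text
clock: 6.52
position: [0.5054, -0.3508, 0.1288]
ee_rot: [0.636, 0.772, 0.0, 0.001]
ft_force: [4.0, 0.6, 0.8]
grip_width: 0.252
grasp_force: 34.2
```

Request:
jog_arm:
  increments:
    - [0,0,0,0,0,0,-0.8]
    - [0,0,0,0,0,0,-1]
    - [0,0,0,0,0,0,-1]
    - [0,0,0,0,0,0,-1]
    - [0,0,0,0,0,0,-1]

```text
clock: 6.93
position: [0.5053, -0.3508, 0.1288]
ee_rot: [0.636, 0.772, 0.0, 0.001]
ft_force: [5.0, 0.7, 3.9]
grip_width: 0.255
grasp_force: 34.6
```

Request:
jog_arm:
  increments:
    - [0,0,0,0,0,0,-1]
    - [0,0,0,0,0,0,-1]
    - [0,0,0,0,0,0,-1]
    - [0,0,0,0,0,0,-1]
  grip_force: 90

```text
clock: 7.27
position: [0.5054, -0.3508, 0.1289]
ee_rot: [0.636, 0.772, 0.0, 0.001]
ft_force: [4.8, 0.9, 4.5]
grip_width: 0.244
grasp_force: 88.7
```

Request:
jog_arm:
  increments:
    - [0,0,-0.002,0,0,0,-1]
    - [0,0,-0.006,0,0,0,-1]
    - [0,0,-0.011,0,0,0,-1]
    - [0,0,-0.016,0,0,0,-1]
    - [0,0,-0.02,0,0,0,-1]

```text
clock: 7.68
position: [0.5042, -0.351, 0.1485]
ee_rot: [0.636, 0.772, -0.0, -0.0]
ft_force: [-0.4, -0.3, -6.6]
grip_width: 0.243
grasp_force: 88.2
```

Request:
jog_arm:
  increments:
    - [0,0,0,0,0,0,-1]
    - [0,0,0,0,0,0,-1]
    - [0,0,0,0,0,0,-1]
    - [0,0,0,0,0,0,-1]

```text
clock: 8.02
position: [0.5045, -0.3508, 0.148]
ee_rot: [0.636, 0.772, -0.0, -0.0]
ft_force: [0.0, 0.1, -6.6]
grip_width: 0.241
grasp_force: 88.2
```

```bash
cat >> h.py <<'E'
def level(name):
    "tilt of tray rim and bar, fitted from wrist depth"
    o=get_obs();c=optics.camera("wrist");P=cloud(c).reshape(-1,3);ok=c["depth"].ravel()>0
    p=o["position"];dz=p[2]-.1288;t=np.deg2rad(11.2);ex=np.array([-np.sin(t),np.cos(t)]);ey=np.array([-np.cos(t),-np.sin(t)])
    q=P[:,:2]-(p[:2]+.006*ex);X=q@ex;Y=q@ey
    H=ok&(abs(Y)<.014)&(abs(X)<.07)&(abs(P[:,2]-.136-dz)<.012)
    print("bar slope deg",np.rad2deg(np.polyfit(X[H],P[H,2],1)[0]),"top",np.median(P[H,2]))
    W=ok&(abs(abs(Y)-.068)<.003)&(X>-.05)&(X<.11)&(abs(P[:,2]-.055-dz)<.012)
    A=np.c_[X[W],Y[W],np.ones(W.sum())];s=np.linalg.lstsq(A,P[W,2],rcond=None)[0]
    print("rim",W.sum(),"tilt deg x,y",np.rad2deg(s[:2]).round(2),"z",s[2],"F",o["ft_force"].round(1),"M",o["torque"].round(2),"grip",o["grasp_force"],p)
    cv2.imwrite(f"pics/{name}.png",c["color"][:,:,::-1])
E
python3 -c "
from h import *
level('l1');inc([.505,-.351,.26],11.2)"
```

```text
bar slope deg -0.7318707259989188 top 0.15525176515410452
rim 7632 tilt deg x,y [ 0.11 -0.02] z 0.07144253228535999 F [ 0.   0.1 -6.6] M [0.03 0.   0.01] grip 88.23150515556335 [ 0.50446877 -0.35081512  0.14801927]
pos [ 0.5045 -0.3508  0.148 ] shift [-0.0003  0.0004 -0.112 ] turn [-0.0004 -0.0003 -0.0025] rows 2.6856329416720324 0.02007232235687862 F [ 0.32  0.26 -6.83] q [ 0.86  0.42 -0.41  1.6   0.18  1.16  0.6 ]
```

Level and firmly held. Lifting on.

Request:
jog_arm:
  increments:
    - [0,0,-0.004,0,0,0,-1]
    - [0,0,-0.012,0,0,0,-1]
    - [0,0,-0.024,0,0,0,-1]
    - [0,0,-0.036,0,0,0,-1]
    - [0,0,-0.048,0,0,0,-1]

```text
clock: 8.48
position: [0.505, -0.351, 0.1983]
ee_rot: [0.636, 0.772, 0.0, 0.001]
ft_force: [0.5, -0.8, -6.8]
grip_width: 0.243
grasp_force: 88.5
```

Request:
jog_arm:
  increments:
    - [0,0,-0.012,0,0,0,-1]
    - [0,0,-0.024,0,0,0,-1]
    - [0,0,-0.036,0,0,0,-1]
    - [0,0,-0.048,0,0,0,-1]
    - [0,0,-0.058,0,0,0,-1]

```text
clock: 8.9
position: [0.5048, -0.351, 0.256]
ee_rot: [0.636, 0.772, 0.0, 0.0]
ft_force: [1.1, -0.3, -6.2]
grip_width: 0.244
grasp_force: 88.5
```

Request:
jog_arm:
  increments:
    - [0,0,-0.008,0,0,0,-1]
    - [0,0,-0.014,0,0,0,-1]
    - [0,0,-0.018,0,0,0,-1]
    - [0,0,-0.02,0,0,0,-1]
    - [0,0,-0.02,0,0,0,-1]

```text
clock: 9.32
position: [0.5047, -0.3509, 0.2744]
ee_rot: [0.636, 0.772, -0.0, 0.0]
ft_force: [0.6, -0.5, -6.7]
grip_width: 0.243
grasp_force: 88.5
```

Request:
jog_arm:
  increments:
    - [0,0,0,0,0,0,-1]
    - [0,0,0,0,0,0,-1]
    - [0,0,0,0,0,0,-1]
    - [0,0,0,0,0,0,-1]
    - [0,0,0,0,0,0,-1]

```text
clock: 9.73
position: [0.5046, -0.3509, 0.2741]
ee_rot: [0.636, 0.772, -0.0, -0.0]
ft_force: [0.9, 0.3, -7.8]
grip_width: 0.25
grasp_force: 88.5
```

```bash
python3 -c "
from h import *
level('l2');a=cv2.imread('pics/l2.png');b=optics.camera('top')['color'][:,:,::-1]
cv2.imwrite('pics/l3.png',cv2.resize(np.vstack([a,b]),(480,600)))
print(get_obs()['joint_velocities'].round(4))"
```

```text
bar slope deg -0.7363803572885271 top 0.28135886039392966
rim 7616 tilt deg x,y [ 0.11 -0.06] z 0.19757627477238196 F [ 0.9  0.3 -7.8] M [ 0.11 -0.05 -0.  ] grip 88.45381379127502 [ 0.50458948 -0.35088189  0.27410818]
[-0.0028 -0.002  -0.0006 -0.0004 -0.0017 -0.0003  0.0022]
```

View pics/l3.png

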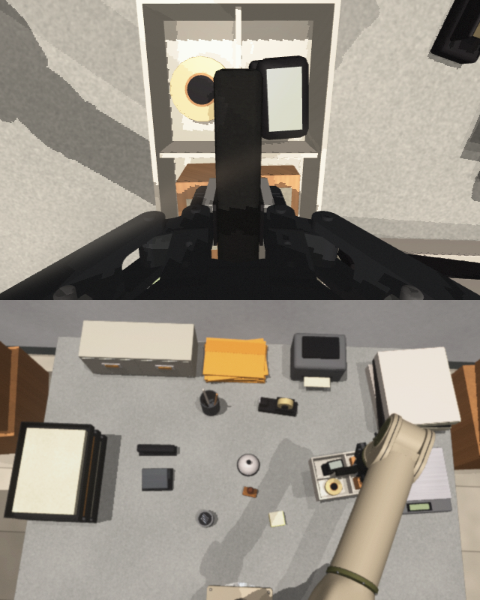

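The pictures show the caddy held level with its underside about 14 cm up: tape at (200,90), stamp at (283,95) and the two cartons at (240,180). Everything else is where it stood.

```bash
python3 -c "
from h import *
print(workorder.hand_in())"
```

```text
the job is handed in; nothing more can be done
None
```

I pushed the bell's plunger fully down (about 26 N) and it sprang back up; the caddy, with all four things in it, is now held level and still about 14 cm above the counter. The job was handed in at about 10 s; the hand-in returned no verdict.

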